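# Hold the spring tester at its red mark

### The arm

A 6-joint arm with a two-finger parallel gripper is mounted at the origin on the work surface; the furniture and walls round the work are solid. World frame = base frame: x ahead of the robot, y to its left, z up, the work surface at z = 0. Lengths are in m, angles in rad, forces in N, time in s.
With the tool pointing down it reaches from about 0.25 to 0.775 m from the base axis. Payload 4 kg.
Tool frame: the origin (TCP) lies midway between the tips of the shut fingers; the grasp point (between the pads) lies 19 mm behind it (robot.tcp_to_grasp is the distance from the TCP to the grasp point, in m); z points along the fingers, y is the line along which they close (so a half turn about z gives the same grasp; the last joint's range is limited). The gripper opens to 94 mm and grips with 3 to 60 N. Pads are 16 mm wide; open, the fingers measure 119 mm over their backs; the gripper's body (75 mm by 177 mm) begins 78 mm behind the grasp point.
Start: joints at [-1.364, 0.087, 1.371, -0, 1.684, -0.103], TCP at [0.168, -0.524, 0.206] pointing down, gripper open.
Joint ranges: [-3.1, 3.1], [-0.76, 2.03], [0.27, 2.55], [-1.08, 4.22], [0.17, 2.65], [-2.57, 2.57]. Speed limits (rad/s): [2.79, 2.79, 3.14, 3.14, 3.14, 3.14].

### API

Orientations are given as [roll, pitch, yaw] about the fixed x, y, z axes, in that order (R = Rz(yaw) Ry(pitch) Rx(roll)).
In Python, from bench import robot, viewer gives the robot as it stands. The module is installed in compiled form; this text tells all that it offers.
- The arm moves only by the shell command python3 -m handwheel 'ROWS' [OPENING]. ROWS is JSON, a list of rows, each a list of 6 numbers: the shift along the tool's x, y, z in units of 0.2 m (1.0 is 0.2 m), then the turn, a rotation vector about the tool's x, y, z in units of 30 degrees (1.0 is 30 degrees). In form: [[x, y, z, wx, wy, wz], ...]. A call has 1 to 10 rows; each row is the pose to reach, as a shift and turn from the pose commanded when the call began, along the tool's axes at that moment; what a row does not reach only later rows make up. A row lasts 1/12 s, in which the tool goes at most 41.7 mm and 7.16 degrees, less where a joint would pass 70% of its speed; a pose out of reach is approached as far as the arm can. A call with a number of a shift or a turn outside -1 to 1 is refused whole. A call with a gripper value outside its range is refused whole. OPENING is the gripper's target within -1 to 1 (shut at 1, half-way at 0, fully open at -1), set as the call begins (- or left out, the last holds). The fingers move at their own pace and stop on an object; the grip force is fixed at half the most. Time passes only in rows, so rows that repeat a pose let the fingers close. It gives the time, the measured TCP pose, the force, the opening and the grip force at its end, in the units of the state.
- robot.get_obs(): the state, without advancing time (a new reading comes with each control period).
- viewer.snapshot(name): name is "side" or "top" or "wrist"; returns the picture (480x640x3 uint8, red, green, blue); there is no depth.
- viewer.calibration(name): a dict with "fx", "fy", "cx", "cy" (pixels), "R" (3x3) and "t" (3): a world point X has camera coordinates R X + t. Camera axes: x right, y down, z forward; pixel columns grow to the right and rows downward; lengths in m; the calibration is good to about 2 mm. The wrist camera is an equidistant fisheye: a pixel r from the principal point sees the ray r / f radians off the axis. A picture is of the moment at which its call begins: read the wrist's pose just before it. calibration takes no time and is no camera call; for the wrist camera it gives the pose at the moment of the call.
- robot.close_job(): hands the job in; it is judged then, once.
The state is a dict: "time": time; "joint_positions": joint angles; "qvel": joint speeds; "joint_torque": joint torques, N m; "tool_pos": TCP position; "ee_rot": TCP orientation; "wrist_force": force on the tool from outside, world axes, zero at the start; "wrist_torque": the same for the moment, N m; "width": finger opening in m; "finger_force": force on a finger pad.
Only numpy, scipy, OpenCV 4.12 (cv2) and the standard library are available. Lean on these libraries where they do the work, as an engineer would, in place of code of your own. Each camera call takes 0.05 s, during which the arm holds its last target. There are 200 camera calls.

### The job

The slide of the bench spring tester is locked by a steel keeper link with a yellow tab, hung over two pins: lift the keeper up off the pins and set it down flat, tab up, on the pale wooden board. Then pull the tester's black T-handle out against the spring until the pointer is at the red mark, and keep it there; finish while still holding the handle at the mark (it has to stay there at least two seconds). Do not shift the red mark or the other things on the bench.

Things in the scene. Friction and masses are not known exactly. Their poses are not given: they have to be found in the camera images.
- tester: Grey and blue bench spring tester, fixed to the bench; base plate 260 x 92 x 10 mm. Origin: centre of its underside. Its x axis runs along the slide, which is pulled out towards the tester's -x; z is up. The white scale runs along its +y edge (the robot's side); the spring barrel is at the +x end. Two upright pins hold the keeper, at y = 0: see carriage.
- handle (a point): Centre of the black grip of the T-handle on the sliding carriage, 93 mm above the bench. The grip measures 16 mm along the slide (x), 56 mm across (y), 30 mm high, on a 14 mm stem 33 mm tall (between carriage top and grip); nothing stands within 45 mm of it along the slide at its height. Axes as the tester's.
- slide (a joint): How far the slide is pulled out, m: 0 = home, stop at 0.075. A spring pulls it home: about 6.5 N at 0, rising 1.3 N per cm (14.3 N at 0.06); it springs back when let go. With the keeper on it can move only about 5 mm.
- marker_clip (a joint): Where the red mark stands, m, on the same scale as the slide: when the slide's joint value equals this one, the pointer is exactly at the red line. Between 0.03 and 0.06; a stiff clip, not to be moved.
- pointer_tip (a point): Tip of the dark pointer on the carriage, above the white scale, 29 mm above the bench. Axes as the tester's.
- red_line (a point): The red line (3 mm wide) of the red clip on the white scale, 25 mm above the bench. Axes as the tester's. The pointer is at the mark when pointer_tip and red_line have the same position along the tester's x.
- keeper: Steel keeper link, 0.12 kg: flat oblong ring 78 x 31 x 8 mm with a slot 60 x 15 mm, its long side along its own x, and an upright yellow tab in the middle. Origin: centre of its underside. It hangs over both pins, its underside 45 mm above the bench, resting on the carriage and bracket.
- keeper_tab (a point): Grasp point on the yellow tab, 34 mm above the keeper's underside. The tab is 30 mm long (keeper's x), 12 mm thick (keeper's y), from 11 to 51 mm above the underside. Axes as the keeper's.
- board: Pale wooden board, 130 (its x) x 145 (its y) x 8 mm, lying on the bench, fixed. Origin: centre of its underside. Beyond it, a bracket of the blue wall pipe juts out towards the robot at mid-bench (world x from 0.53, y -0.01 to 0.02, z from 0.34 m up): keep the wrist clear of it, so go to and fro on straight lines, not in a wide swing.
- board_top (a point): Centre of the pale board's top face, 8 mm above the bench.
- carriage: The aluminium sliding carriage with T-handle, pointer and one upright steel pin (at the tester's x = +22 mm when home); the other pin stands on the fixed blue bracket (x = +67 mm). Both pins are 10 mm thick and stand from 45 to 63 mm above the bench. This body's origin is the tester's origin when home.
- tin_centre (a point): Small loose red and white tin, 49 mm across, 54 mm tall; its centre. A bystander.
- bearing_centre (a point): Loose ball bearing, 62 mm across, 16 mm tall; its centre. A bystander.
- measure_centre (a point): Loose yellow tape measure, 36 x 76 x 58 mm; its centre. A bystander.

How it is judged:
By the outcome, as a careful person would: the job done as asked, in the order asked, and still so for the second after the job is handed in, while the arm keeps its last pose, push and grip.
It also fails if it takes over 51 s, if anything falls off the work surface, if the arm or the gripper's body presses on something with over 40 N, if the wrist force passes 120 N, or if a joint passes its speed limit or range.

## Working session

There is one attempt and no reset: what is moved stays moved. The work goes in short steps, Python scripts to look and compute and a shell command to move; the robot and the scene stay as the last step left them, time stands still between calls to the robot, and variables do not carry over. Pictures are saved under pics/ and viewed, at most 10 in all, crops included, and the job is handed in when it is done.

```bash
mkdir -p pics; python3 - <<'E'
from bench import robot, viewer
import cv2
o=robot.get_obs(); print(o)
for n in("top","side"):
    im=viewer.snapshot(n); cv2.imwrite(f"pics/{n}0.png",im[:,:,::-1])
    c=viewer.calibration(n); print(n,c)
print(viewer.calibration("wrist"))
E
```

```text
{'time': 0.0, 'joint_positions': array([-1.36408200e+00,  8.79408542e-02,  1.37228558e+00, -9.52628549e-06,
        1.68358462e+00, -1.03074815e-01]), 'qvel': array([-1.37518325e-04,  1.95259040e-05, -9.77606529e-04,  1.19841000e-04,
        1.38979208e-03, -1.16592625e-03]), 'joint_torque': array([ 1.12603284e-03, -3.40169942e+01, -3.02427757e+01,  7.19636818e-02,
        3.29693744e-02, -1.44963542e-04]), 'tool_pos': array([ 0.16756168, -0.52326512,  0.20429602]), 'ee_rot': array([-3.13938505e+00, -2.18838611e-04,  3.09787842e-01]), 'wrist_force': array([-0.15130188, -0.27400503, -0.49594715]), 'wrist_torque': array([ 0.04422445,  0.05137628, -0.00960815]), 'finger_force': 0.0, 'width': 0.09407350595882796}
top {'fx': 501.444492290983, 'fy': 501.444492290983, 'cx': 320.5530783462149, 'cy': 238.45254461667668, 'R': array([[-3.77675240e-03, -9.99716822e-01,  2.34949215e-02],
       [-9.84684180e-01, -3.77470739e-04, -1.74347133e-01],
       [ 1.74306630e-01, -2.37935434e-02, -9.84403914e-01]]), 't': array([-0.05929359,  0.45119471,  0.97423588])}
side {'fx': 445.9288187210615, 'fy': 445.9288187210615, 'cx': 319.6283335820821, 'cy': 239.78245274784751, 'R': array([[-0.99497348, -0.09944793,  0.01174242],
       [-0.070759  ,  0.61523259, -0.78516369],
       [ 0.07085858, -0.78204793, -0.61917695]]), 't': array([0.44410224, 0.11132993, 0.97717487])}
{'fx': 371.64829954431775, 'fy': 371.64829954431775, 'cx': 318.88646768080923, 'cy': 235.15220694028034, 'R': array([[ 0.30471468, -0.95244202, -0.00177745],
       [-0.92060499, -0.29500652,  0.25584684],
       [-0.24420364, -0.07632396, -0.96671569]]), 't': array([-0.54872596, -0.02600559,  0.39060154])}
```

View pics/top0.png

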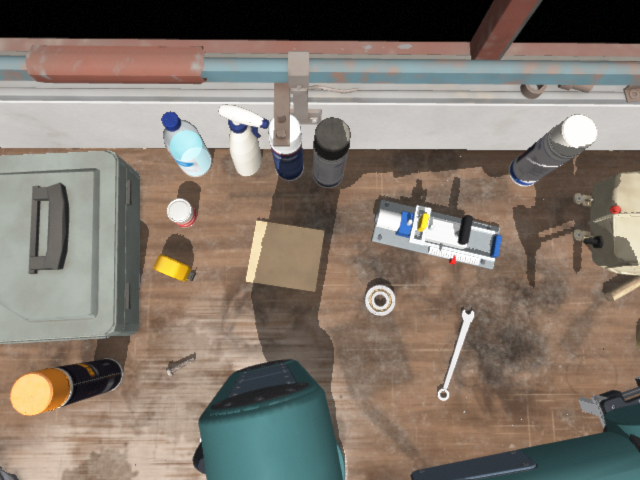

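View pics/side0.png

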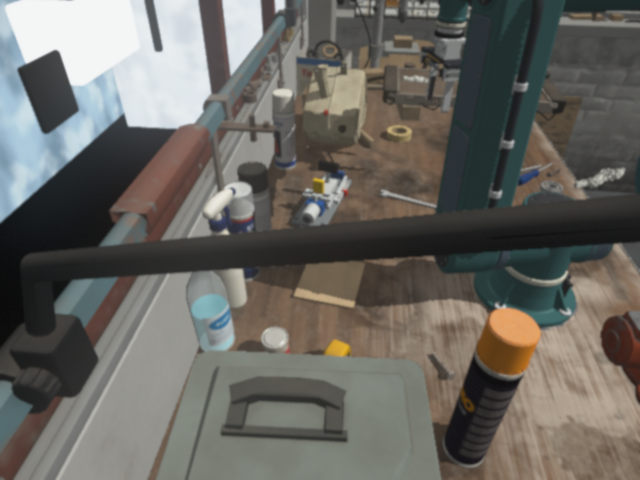

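The top view shows the tester around (437,235) with the yellow tab at (425,222), black grip at (465,230) and red mark at (453,261). The board is at (287,255). The side view is blurry and of little use.

```bash
cat > h.py <<'E'
from bench import robot, viewer
import numpy as np, cv2
from scipy.spatial.transform import Rotation as Ro
def ray(c,uv,fish=False):
    d=np.array([(uv[0]-c['cx'])/c['fx'],(uv[1]-c['cy'])/c['fy']])
    if fish:
        th=np.hypot(*d); v=np.array([*(d/th*np.sin(th)),np.cos(th)])
    else: v=np.array([*d,1.])
    R=np.array(c['R']); return -R.T@c['t'], R.T@v
def plane(c,uv,z,fish=False):
    o,v=ray(c,uv,fish); return o+v*(z-o[2])/v[2]
def blobs(im,lo,hi,box=None,amin=8):
    hsv=cv2.cvtColor(im,cv2.COLOR_RGB2HSV); m=cv2.inRange(hsv,np.array(lo),np.array(hi))
    if box:
        k=np.zeros_like(m); a,b,c,d=box; k[b:d,a:c]=1; m=m*k
    cs,_=cv2.findContours(m,cv2.RETR_EXTERNAL,cv2.CHAIN_APPROX_NONE)
    return sorted([(cv2.contourArea(c),cv2.minAreaRect(c),cv2.boundingRect(c)) for c in cs if cv2.contourArea(c)>=amin],key=lambda t:-t[0])
def toTool(p):  # world target grasp/TCP pos -> row units, given obs
    o=robot.get_obs(); R=Ro.from_euler('xyz',o['ee_rot']).as_matrix()
    return R.T@(np.array(p)-o['tool_pos'])/0.2
E
python3 - <<'E'
from h import *
im=viewer.snapshot('top'); c=viewer.calibration('top')
B=(365,190,510,275)
for n,lo,hi,box,z in [('tab',(22,120,120),(35,255,255),B,.096),('grip',(0,0,0),(180,255,45),(450,205,480,250),.108),
  ('red',(0,150,100),(6,255,255),B,.025),('board',(10,40,110),(25,160,255),(235,210,335,300),.008)]:
    for a,r,b in blobs(im,lo,hi,box,4)[:3]: print(n,a,np.round(r[0],1),np.round(r[1],1),round(r[2]),b,np.round(plane(c,r[0],z),3))
cr=im[180:300,230:520]; cv2.imwrite('pics/c.png',cv2.resize(cr,(0,0),fx=2.7,fy=2.7,interpolation=cv2.INTER_CUBIC)[:,:,::-1])
for uv in [(261,219),(325,228),(316,291),(247,282)]: print(np.round(plane(c,uv,.008),3))
E
```

```text
tab 94.0 [423.5 222.2] [ 7.1 19. ] 17 (418, 213, 11, 19) [ 0.473 -0.258  0.096]
grip 92.5 [462.4 228.9] [ 5.4 27.7] 13 (459, 216, 10, 28) [ 0.458 -0.329  0.108]
red 24.5 [453. 261.] [5.7 8.5] 45 (449, 256, 7, 9) [ 0.407 -0.332  0.025]
board 5782.5 [279.  254.5] [89. 88.] 90 (235, 210, 89, 90) [0.423 0.025 0.008]
board 483.5 [327.5 266. ] [66. 13.] 90 (321, 233, 14, 67) [ 0.399 -0.075  0.008]
[0.498 0.064 0.008]
[ 0.479 -0.07   0.008]
[ 0.347 -0.051  0.008]
[0.366 0.09  0.008]
```

View pics/c.png

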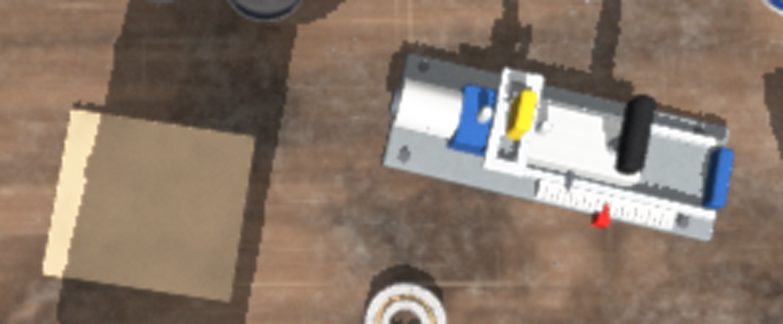

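```bash
python3 -m handwheel '[[1,-0.55,0,0,0,1.03],[1,-0.55,0,0,0,1.03],[1,-0.55,0,0,0,1.03],[1,-0.55,0,0,0,1.03],[1,-0.55,0,0,0,1.03],[1,-0.55,0,0,0,1.03]]'; python3 - <<'E'
from h import *
print(toTool([.40,-.285,.22]))
E
```

```text
[ 1.47028602 -0.78115644 -0.07567605]out of range; nothing moved
```

```bash
python3 -m handwheel '[[1,-0.55,0,0,0,1],[1,-0.55,0,0,0,1],[1,-0.55,0,0,0,1],[1,-0.55,0,0,0,1],[1,-0.55,0,0,0,1],[1,-0.55,0,0,0,1]]'; python3 - <<'E'
from h import *
print(toTool([.40,-.285,.22]))
E
```

```text
time: 0.65
tool_pos: [0.326, -0.3557, 0.2053]
ee_rot: [-3.141, -0.0, -0.215]
wrist_force: [0.6, 0.0, 0.2]
width: 0.0942
finger_force: 0.0
[ 0.28607851 -0.42431339 -0.07312774]
```

```bash
python3 -m handwheel '[[0.29,-0.42,-0.07,0,0,0],[0.29,-0.42,-0.07,0,0,0],[0.29,-0.42,-0.07,0,0,0],[0.29,-0.42,-0.07,0,0,0]]'; python3 - <<'E'
from h import *
im=viewer.snapshot('wrist'); cv2.imwrite('pics/w1.png',im[:,:,::-1])
E
```

```text
time: 0.98
tool_pos: [0.4017, -0.2855, 0.22]
ee_rot: [-3.141, -0.002, -0.208]
wrist_force: [-0.4, 0.7, 0.9]
width: 0.094
finger_force: 0.0
```

View pics/w1.png

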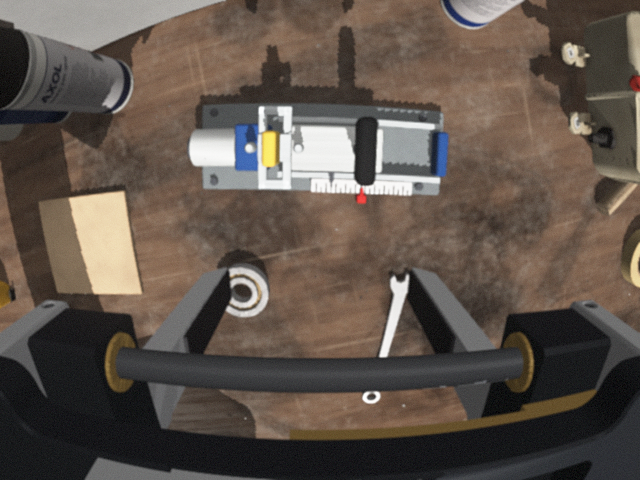

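Wrist view: pins are visible at (250,148) and (298,148), with the tab at (270,148) and the grip at (366,150). The red clip is at (362,197). I need a zoom on the keeper's orientation.

```bash
python3 - <<'E'
from h import *
im=cv2.imread('pics/w1.png')[95:205,180:390]; cv2.imwrite('pics/w1c.png',cv2.resize(im,(0,0),fx=3.8,fy=3.8,interpolation=cv2.INTER_CUBIC))
E
```

```text
(no output)
```

View pics/w1c.png

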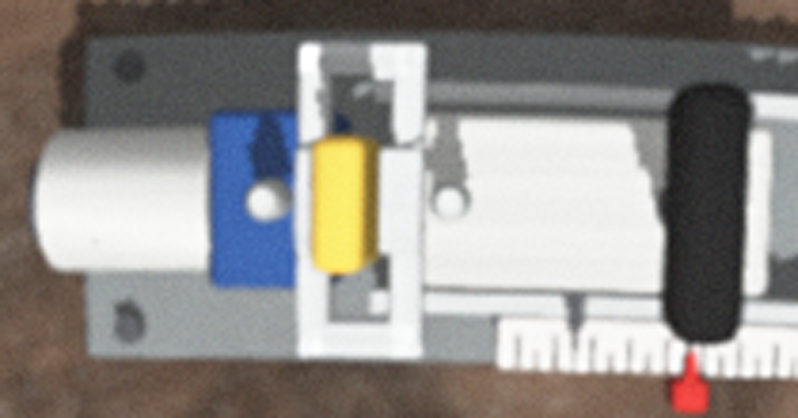

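The keeper ring lies across the slide between the pins, with its long side and the tab along tester y. Closing along the slide therefore grips the 12 mm thickness. Tips must stay above the 63 mm pin tops.

```bash
python3 - <<'E'
from h import *
c=viewer.calibration('wrist'); im=cv2.cvtColor(cv2.imread('pics/w1.png'),cv2.COLOR_BGR2RGB)
P=lambda uv,z:plane(c,uv,z,True)
t=blobs(im,(20,110,90),(36,255,255),(230,110,320,190))[0]; print(t); tab=P(t[1][0],.092); print('tab',tab.round(4))
f=lambda x,y:(180+x/3.8,95+y/3.8)
p1,p2=P(f(267,201),.063),P(f(451,203),.063); print('pins',p1.round(4),p2.round(4),np.linalg.norm(p1-p2),(p1+p2)/2)
g=P(f(708,212),.104); print('grip',g.round(4)); d=p1-p2; print('heading deg',np.degrees(np.arctan2(d[1],d[0])))
print('scale',[P(f(*q),z).round(4) for q,z in [((575,330),.029),((690,360),.025)]])
corn=[P(f(*q),.010) for q in [(88,38),(88,355)]]; print(np.round(corn,4), np.linalg.norm(corn[0]-corn[1]))
bd=[P(q,.008) for q in [(40,201),(126,191),(141,294),(57,293)]]; print('board',np.round(bd,3))
print('toTool above tab',toTool([tab[0],tab[1],.15]))
E
```

```text
(534.5, ((270.0, 148.0), (16.0, 36.0), 0.0), (262, 130, 17, 37))
tab [ 0.4746 -0.2612  0.092 ]
pins [ 0.479  -0.2398  0.063 ] [ 0.4686 -0.2825  0.063 ] 0.04398548729560795 [ 0.47378813 -0.2611806   0.063     ]
grip [ 0.4565 -0.3368  0.104 ]
heading deg 76.28353586689863
scale [array([ 0.4286, -0.3052,  0.029 ]), array([ 0.414 , -0.3338,  0.025 ])]
[[ 0.5379 -0.1902  0.01  ]
 [ 0.45   -0.1686  0.01  ]] 0.09044959022498565
board [[ 0.494  0.069  0.008]
 [ 0.471 -0.072  0.008]
 [ 0.344 -0.048  0.008]
 [ 0.366  0.094  0.008]]
toTool above tab [ 0.33689346 -0.20340524  0.34774496]
```

```bash
python3 -m handwheel '[[0.335,-0.203,0.34,0,0,0.06],[0.335,-0.203,0.34,0,0,0.06],[0.335,-0.203,0.34,0,0,0.06],[0.335,-0.203,0.34,0,0,0.06],[0.335,-0.203,0.34,0,0,0.06]]' 0; python3 - <<'E'
from h import *
print(toTool([.4746,-.2612,.069]))
im=viewer.snapshot('wrist'); cv2.imwrite('pics/w2.png',im[:,:,::-1])
E
```

```text
time: 1.45
tool_pos: [0.4718, -0.2633, 0.1499]
ee_rot: [-3.141, 0.004, -0.246]
wrist_force: [-1.1, -0.0, 0.7]
width: 0.0644
finger_force: 0.0
[ 0.01259254 -0.01340691  0.404336  ]
```

View pics/w2.png

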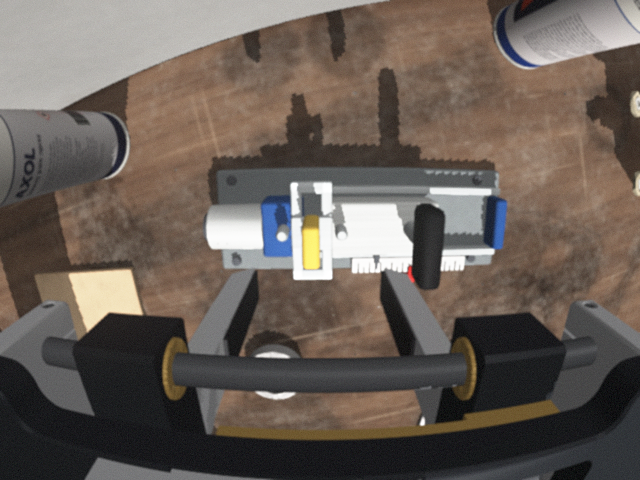

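The tab at (311,243) sits between the fingers, with the pins at (282,235) and (342,233). Descending, with a short hold before gripping.

```bash
python3 -m handwheel '[[0.012,-0.01,0.2,0,0,0],[0.012,-0.01,0.36,0,0,0],[0.012,-0.01,0.40,0,0,0],[0.012,-0.01,0.40,0,0,0],[0.012,-0.01,0.40,0,0,0]]'; python3 -m handwheel '[[0,0,0,0,0,0],[0,0,0,0,0,0],[0,0,0,0,0,0],[0,0,0,0,0,0],[0,0,0,0,0,0],[0,0,0,0,0,0]]' 1
```

```text
time: 1.92
tool_pos: [0.4761, -0.2628, 0.0734]
ee_rot: [3.14, -0.002, -0.247]
wrist_force: [-1.2, 0.3, 0.4]
width: 0.0473
finger_force: 0.0
time: 2.42
tool_pos: [0.4764, -0.261, 0.0718]
ee_rot: [-3.14, -0.001, -0.245]
wrist_force: [1.1, 1.7, -0.9]
width: 0.0117
finger_force: 29.9
```

```bash
python3 -m handwheel '[[0,0,-0.06,0,0,0],[0,0,-0.15,0,0,0],[0,0,-0.28,0,0,0],[0,0,-0.4,0,0,0],[0,0,-0.4,0,0,0],[0,0,-0.4,0,0,0]]'; python3 - <<'E'
from h import *
print(robot.get_obs()['ee_rot'],toTool([.419,.011,.15]))
im=viewer.snapshot('wrist'); cv2.imwrite('pics/w3.png',im[:,:,::-1])
E
```

```text
time: 2.92
tool_pos: [0.477, -0.2622, 0.1536]
ee_rot: [3.14, -0.004, -0.245]
wrist_force: [-0.1, -0.2, -1.8]
width: 0.0117
finger_force: 29.9
[ 3.13970968 -0.00398877 -0.24513671] [-0.6127262  -1.25507851  0.0133093 ]
```

View pics/w3.png

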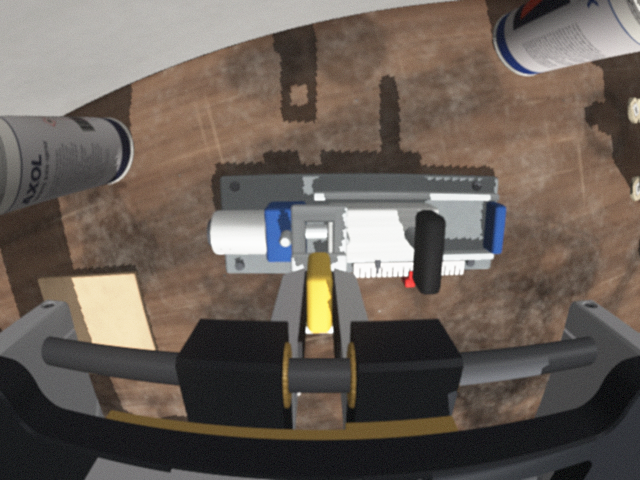

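Keeper is lifted and hangs level from the tab, with the tester undisturbed. Moving in a straight line to the board.

```bash
python3 -m handwheel '[[-0.4,-0.82,0,0,0,0],[-0.4,-0.82,0,0,0,0],[-0.4,-0.82,0,0,0,0],[-0.4,-0.82,0,0,0,0],[-0.4,-0.82,0,0,0,0]]'; python3 -m handwheel '[[-0.21,-0.44,0,0,0,0],[-0.21,-0.44,0,0,0,0],[-0.21,-0.44,0,0,0,0],[-0.21,-0.44,0,0,0,0]]';  python3 - <<'E'
from h import *
print(toTool([.419,.011,.037]))
E
```

```text
time: 3.38
tool_pos: [0.4354, -0.0785, 0.1491]
ee_rot: [-3.139, 0.006, -0.242]
wrist_force: [-0.1, 0.0, -1.5]
width: 0.0115
finger_force: 30.0
time: 3.72
tool_pos: [0.4167, 0.0156, 0.1494]
ee_rot: [-3.141, 0.004, -0.24]
wrist_force: [-0.7, -0.3, -1.0]
width: 0.0113
finger_force: 30.0
[0.01893553 0.01958949 0.56192468]
```

```bash
python3 -m handwheel '[[0,0.0,0.2,0,0,0],[0,0,0.4,0,0,0],[0,0,0.5,0,0,0],[0,0,0.54,0,0,0],[0,0,0.54,0,0,0],[0,0,0.54,0,0,0]]'; python3 -m handwheel '[[0,0,0.01,0,0,0],[0,0,0.02,0,0,0],[0,0,0.02,0,0,0]]'
```

```text
time: 4.22
tool_pos: [0.4191, 0.0119, 0.0435]
ee_rot: [3.141, 0.0, -0.246]
wrist_force: [-0.0, 0.7, -1.5]
width: 0.0119
finger_force: 30.0
time: 4.47
tool_pos: [0.4198, 0.0123, 0.0406]
ee_rot: [-3.141, -0.002, -0.245]
wrist_force: [-0.5, 0.8, -0.6]
width: 0.0119
finger_force: 30.0
```

```bash
python3 -m handwheel '[[0,0,0.01,0,0,0],[0,0,0.015,0,0,0],[0,0,0.015,0,0,0]]';python3 -m handwheel '[[0,0,0.005,0,0,0],[0,0,0.01,0,0,0],[0,0,0.01,0,0,0]]'
```

```text
time: 4.72
tool_pos: [0.4188, 0.0126, 0.0365]
ee_rot: [3.142, -0.0, -0.245]
wrist_force: [-0.2, -0.9, -1.6]
width: 0.0119
finger_force: 30.0
time: 4.97
tool_pos: [0.419, 0.0126, 0.0348]
ee_rot: [-3.142, -0.0, -0.245]
wrist_force: [-0.9, 0.6, 1.0]
width: 0.0116
finger_force: 30.0
```

```bash
python3 -m handwheel '[[0,0,0.005,0,0,0],[0,0,0.005,0,0,0]]';python3 -m handwheel '[[0,0,0,0,0,0],[0,0,0,0,0,0],[0,0,0,0,0,0],[0,0,0,0,0,0],[0,0,0,0,0,0]]' 0; python3 -m handwheel '[[0,0,-0.15,0,0,0],[0,0,-0.35,0,0,0],[0,0,-0.55,0,0,0],[0,0,-0.58,0,0,0],[0,0,-0.58,0,0,0]]';  python3 - <<'E'
from h import *
im=viewer.snapshot('wrist'); cv2.imwrite('pics/w4.png',im[:,:,::-1])
E
```

```text
time: 5.13
tool_pos: [0.419, 0.0127, 0.0347]
ee_rot: [-3.142, -0.0, -0.245]
wrist_force: [-3.9, 1.8, 7.0]
width: 0.0117
finger_force: 30.0
time: 5.55
tool_pos: [0.4187, 0.0125, 0.0332]
ee_rot: [3.141, 0.0, -0.245]
wrist_force: [-0.2, -0.1, -0.7]
width: 0.0416
finger_force: 0.0
time: 5.97
tool_pos: [0.4213, 0.0123, 0.1532]
ee_rot: [-3.141, -0.008, -0.245]
wrist_force: [0.2, -0.6, 0.7]
width: 0.0469
finger_force: 0.0
```

View pics/w4.png

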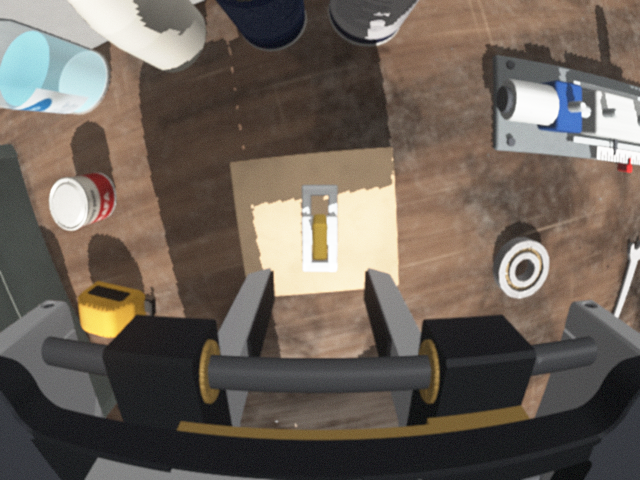

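The keeper lies flat, tab up, in the middle of the board at (320,230), and the bystanders are untouched. Back to a viewpoint near the scale.

```bash
python3 - <<'E'
from h import *
print(toTool([.385,-.31,.20]))
E
```

```text
[ 0.2242262   1.60598788 -0.24770904]
```

```bash
python3 -m handwheel '[[0.13,0.95,-0.15,0,0,0],[0.13,0.95,-0.15,0,0,0],[0.13,0.95,-0.15,0,0,0],[0.13,0.95,-0.15,0,0,0],[0.13,0.95,-0.15,0,0,0]]'; python3 -m handwheel '[[0.09,0.65,-0.1,0,0,0],[0.09,0.65,-0.1,0,0,0],[0.09,0.65,-0.1,0,0,0],[0.09,0.65,-0.1,0,0,0],[0.09,0.65,-0.1,0,0,0]]'; python3 - <<'E'
from h import *
c=viewer.calibration('wrist'); im=viewer.snapshot('wrist'); cv2.imwrite('pics/w5.png',im[:,:,::-1])
import pickle; pickle.dump(c,open('c5.pkl','wb'))
r=blobs(im,(0,150,90),(6,255,255),(200,80,480,280)); print(r[:2])
x,y=map(int,r[0][1][0]); x0,y0=x-110,max(0,y-90); print(x0,y0)
cv2.imwrite('pics/w5c.png',cv2.resize(im[y0:y0+120,x0:x0+160],(0,0),fx=5,fy=5,interpolation=cv2.INTER_CUBIC)[:,:,::-1])
E
```

```text
time: 6.43
tool_pos: [0.3961, -0.1804, 0.1771]
ee_rot: [3.142, 0.004, -0.247]
wrist_force: [0.1, 1.0, 0.1]
width: 0.047
finger_force: 0.0
time: 6.85
tool_pos: [0.3824, -0.3101, 0.1966]
ee_rot: [-3.139, 0.004, -0.25]
wrist_force: [-0.1, 0.9, 0.8]
width: 0.0468
finger_force: 0.0
[(93.5, ((334.0, 183.5), (10.0, 15.0), 0.0), (329, 176, 11, 16))]
224 93
```

View pics/w5c.png

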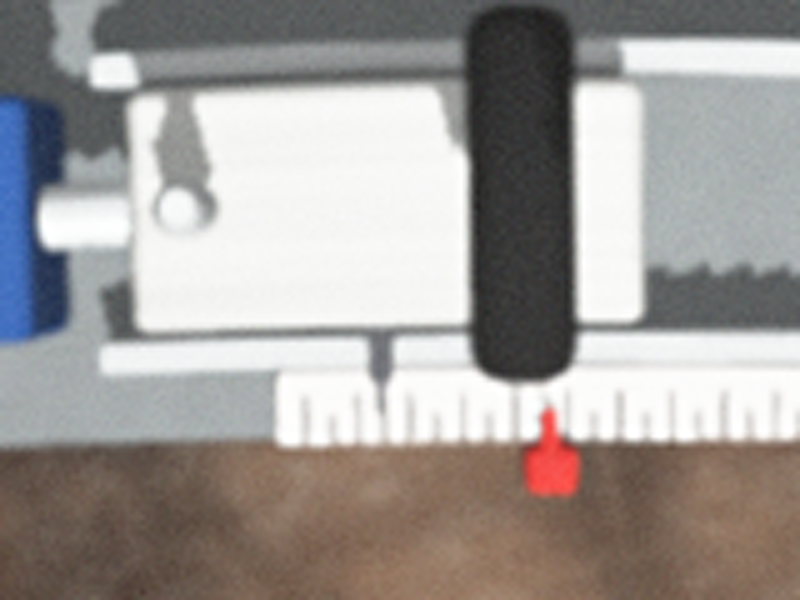

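Pointer tip is at crop (381,388) and the red line at (549,420). The ticks are about 26.7 px apart (5 mm), so the pull is about 31 mm.

```bash
python3 - <<'E'
from h import *; import pickle
c=pickle.load(open('c5.pkl','rb'))
P=lambda x,y,z:plane(c,(224+x/5,93+y/5),z,True)
h=np.radians(76.2); a=np.array([np.cos(h),np.sin(h)])
p=P(381,388,.029); r=P(549,420,.025); g=P(520,190,.108)
print(p,r,'pull',(p-r)[:2]@a,'tick10',(P(305,415,.0215)-P(569,405,.0215))[:2]@a)
print('grip',g); pin=P(181,208,.063); print('pin',pin, 'grip-pin',(g-pin)[:2]@a)
print(np.degrees(robot.get_obs()['ee_rot']), toTool([g[0],g[1],.20]))
E
```

```text
[ 0.42978557 -0.30325749  0.029     ] [ 0.41574488 -0.33215624  0.025     ] pull 0.031413741632623886 tick10 0.05040930247076962
grip [ 0.45832086 -0.33537076  0.108     ]
pin [ 0.47056213 -0.2810278   0.063     ] grip-pin -0.055694269029496264
[-179.81510471    0.23942212  -14.17700536] [ 0.39897992  0.03881337 -0.01782031]
```

```bash
python3 -m handwheel '[[0.395,0.04,0.15,0,0,-0.01],[0.395,0.04,0.15,0,0,-0.01],[0.395,0.04,0.15,0,0,-0.01],[0.395,0.04,0.15,0,0,-0.01]]'; python3 - <<'E'
from h import *
print(toTool([.4573,-.336,.075]))
E
```

```text
time: 7.23
tool_pos: [0.4587, -0.3324, 0.1646]
ee_rot: [-3.137, 0.008, -0.236]
wrist_force: [-0.6, -0.3, 0.1]
width: 0.047
finger_force: 0.0
[0.00123506 0.02109774 0.44798461]
```

```bash
python3 -m handwheel '[[-0.005,0.01,0.2,0,0,0],[-0.005,0.01,0.37,0,0,0],[-0.005,0.01,0.445,0,0,0],[-0.005,0.01,0.445,0,0,0],[-0.005,0.01,0.445,0,0,0]]';  python3 -m handwheel '[[0,0,0,0,0,0],[0,0,0,0,0,0],[0,0,0,0,0,0],[0,0,0,0,0,0],[0,0,0,0,0,0],[0,0,0,0,0,0]]' 1
```

```text
time: 7.65
tool_pos: [0.4564, -0.3356, 0.0809]
ee_rot: [-3.141, 0.001, -0.239]
wrist_force: [-0.5, -0.2, 1.4]
width: 0.047
finger_force: 0.0
time: 8.15
tool_pos: [0.458, -0.336, 0.0817]
ee_rot: [-3.139, -0.002, -0.239]
wrist_force: [-0.1, 5.3, 4.6]
width: 0.0159
finger_force: 30.0
```

Gripped at 15.9 mm width, which matches the grip. Pulling about 31 mm along tool +y.

```bash
python3 -m handwheel '[[0,0.03,0,0,0,0],[0,0.06,0,0,0,0],[0,0.09,0,0,0,0],[0,0.12,0,0,0,0],[0,0.145,0,0,0,0],[0,0.155,0,0,0,0],[0,0.155,0,0,0,0],[0,0.155,0,0,0,0],[0,0.155,0,0,0,0]]'; python3 - <<'E'
from h import *
import pickle
c=viewer.calibration('wrist'); im=viewer.snapshot('wrist'); cv2.imwrite('pics/w6.png',im[:,:,::-1]); pickle.dump(c,open('c6.pkl','wb'))
P=np.array([.42978,-.30326,.029]); c0=np.array([.41574,-.33216,.025])
ct=viewer.calibration('top'); it=viewer.snapshot('top'); cv2.imwrite('pics/t6.png',it[:,:,::-1])
r=blobs(im,(0,150,90),(6,255,255),(150,80,520,300)); print(r[:2])
w=c['R']@c0+c['t']; th=np.arctan2(np.hypot(w[0],w[1]),w[2]); u=w[:2]/np.hypot(w[0],w[1])*th*c['fx']+[c['cx'],c['cy']]; print(u)
x,y=map(int,u); cv2.imwrite('pics/w6c.png',cv2.resize(im[y-60:y+60,x-80:x+80],(0,0),fx=5,fy=5,interpolation=cv2.INTER_CUBIC)[:,:,::-1])
E
```

```text
time: 8.9
tool_pos: [0.4512, -0.3641, 0.0817]
ee_rot: [-3.136, -0.001, -0.238]
wrist_force: [1.9, 9.0, 5.9]
width: 0.0159
finger_force: 30.0
[]
[287.945425   309.48852127]
```

View pics/w6c.png

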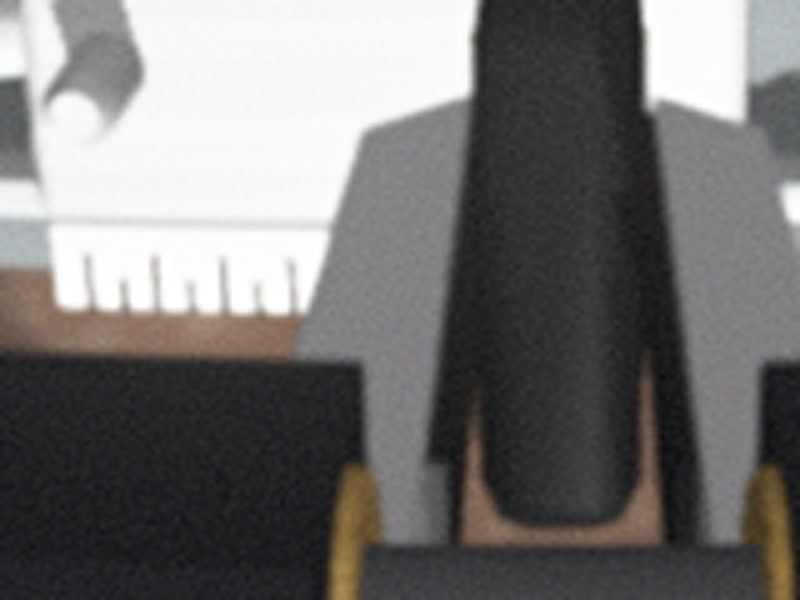

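The pointer and red line are hidden by the gripper here. The carriage pin at crop (72,115), the scale's left end and its first ticks (88, 124, 156) are visible, so the pull can be measured from those.

```bash
python3 - <<'E'
from h import *; import pickle
h=np.radians(76.2); a=np.array([np.cos(h),np.sin(h)])
c5=pickle.load(open('c5.pkl','rb')); c6=pickle.load(open('c6.pkl','rb'))
def S(c,off,x,y,z): return plane(c,(off[0]+x/5,off[1]+y/5),z,True)[:2]@a
A=lambda x,y,z:S(c5,(224,93),x,y,z); B=lambda x,y,z:S(c6,(207,249),x,y,z)
zs=.0215
t5=[A(305+26.4*k,415,zs) for k in (0,2,4,6)]; t6=[B(x,280,zs) for x in (88,155,222,291)]
print(np.round(t5,4),np.round(t6,4)); d=np.mean(np.array(t6)-t5)
print('shift',d,'pull', A(181,208,.063)-(B(72,115,.063)-d),'need',A(381,388,.029)-A(549,420,.025))
im=cv2.imread('pics/t6.png')[190:290,370:520]; cv2.imwrite('pics/t6c.png',cv2.resize(im,(0,0),fx=5,fy=5,interpolation=cv2.INTER_CUBIC))
E
```

```text
[-0.1769 -0.1871 -0.1971 -0.2072] [-0.1766 -0.1868 -0.1967 -0.2068]
shift 0.0003723732214759648 pull 0.028343447289951806 need 0.03141374163262389
```

View pics/t6c.png

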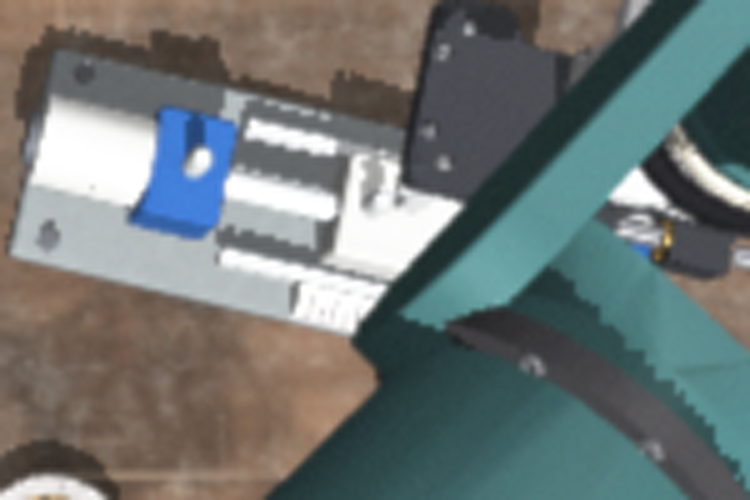

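Pin displacement gives a pull of 28.3 mm, and TCP travel gives 28.9 mm. About 31.2 mm is needed, so I pull 3 mm more. From here I measure numerically by template shifts of the pin and scale end, with no more viewing: I've now viewed 11 pictures, one over the limit of 10.

```bash
python3 -m handwheel '[[0,0.007,0,0,0,0],[0,0.015,0,0,0,0],[0,0.015,0,0,0,0],[0,0.015,0,0,0,0],[0,0.015,0,0,0,0]]'; cat > m.py <<'E'
from h import *; import pickle
h=np.radians(76.2); a=np.array([np.cos(h),np.sin(h)])
c6=pickle.load(open('c6.pkl','rb')); c=viewer.calibration('wrist')
g=lambda i:cv2.resize(cv2.cvtColor(i,cv2.COLOR_BGR2GRAY),(0,0),fx=5,fy=5,interpolation=cv2.INTER_CUBIC)
A=g(cv2.imread('pics/w6.png')); N=g(viewer.snapshot('wrist')[:,:,::-1].copy())
def sh(x0,y0,x1,y1,m=35):
    ox,oy=207*5,249*5; T=A[oy+y0:oy+y1,ox+x0:ox+x1]
    r=cv2.matchTemplate(N[oy+y0-m:oy+y1+m,ox+x0-m:ox+x1+m],T,cv2.TM_CCOEFF_NORMED); _,v,_,p=cv2.minMaxLoc(r); return p[0]-m,p[1]-m,round(v,3)
sp=sh(35,85,140,145); ss=sh(30,235,170,325)
P=lambda c,x,y,z:plane(c,(207+x/5,249+y/5),z,True)[:2]@a
print('pin',sp,'scale',ss)
pull=lambda c,dp,ds:P(c,88+ds[0],280+ds[1],.0215)-P(c,72+dp[0],115+dp[1],.063)
print('extra pull',pull(c,sp,ss)-pull(c6,(0,0),(0,0)))
E
python3 m.py
```

```text
time: 9.42
tool_pos: [0.4506, -0.3668, 0.0817]
ee_rot: [-3.135, -0.001, -0.238]
wrist_force: [1.7, 10.0, 6.8]
width: 0.0156
finger_force: 30.0
pin (0, 0, 0.998) scale (-18, -1, 0.996)
extra pull 0.0027424128157794436
```

```bash
python3 -m handwheel '[[0,0.002,0,0,0,0],[0,0.002,0,0,0,0],[0,0.002,0,0,0,0],[0,0.002,0,0,0,0]]'; python3 m.py; python3 - <<'E'
from h import *; import pickle
h=np.radians(76.2); a=np.array([np.cos(h),np.sin(h)])
c5=pickle.load(open('c5.pkl','rb')); c6=pickle.load(open('c6.pkl','rb'))
def edge(f,c,rows,x0,x1):   # strongest dark->bright column edge of the carriage top, z .045
    g=cv2.GaussianBlur(cv2.cvtColor(cv2.imread(f),cv2.COLOR_BGR2GRAY),(3,3),0).astype(float)
    out=[]
    for r in rows:
        d=np.diff(g[r,x0:x1]); w=np.clip(d,0,None); k=w.argmax(); s=slice(max(0,k-2),k+3)
        u=x0+.5+(np.arange(len(w))[s]*w[s]).sum()/w[s].sum(); p=plane(c,(u,r),.045,True); out.append([u,p[:2]@a,p[0]])
    return np.array(out)
e5=edge('pics/w5.png',c5,range(118,150,4),243,258); e6=edge('pics/w6.png',c6,range(255,288,4),208,222)
print(e5.round(4)); print(e6.round(4))
print('edge pull at c6', np.median(e5[:,1])-np.median(e6[:,1])+.00037)
E
```

```text
time: 9.8
tool_pos: [0.4506, -0.367, 0.0817]
ee_rot: [-3.135, -0.001, -0.238]
wrist_force: [1.2, 9.4, 6.6]
width: 0.0157
finger_force: 30.0
pin (0, 0, 0.997) scale (-19, -1, 0.996)
extra pull 0.0029059214138694722
[[ 2.492974e+02 -1.483000e-01  4.886000e-01]
 [ 2.497812e+02 -1.486000e-01  4.850000e-01]
 [ 2.500513e+02 -1.488000e-01  4.814000e-01]
 [ 2.498765e+02 -1.486000e-01  4.780000e-01]
 [ 2.559359e+02 -1.540000e-01  4.730000e-01]
 [ 2.516250e+02 -1.500000e-01  4.706000e-01]
 [ 2.508684e+02 -1.492000e-01  4.674000e-01]
 [ 2.504740e+02 -1.487000e-01  4.640000e-01]]
[[ 2.131957e+02 -1.789000e-01  4.714000e-01]
 [ 2.138158e+02 -1.791000e-01  4.688000e-01]
 [ 2.132419e+02 -1.785000e-01  4.663000e-01]
 [ 2.120000e+02 -1.774000e-01  4.639000e-01]
 [ 2.125496e+02 -1.775000e-01  4.613000e-01]
 [ 2.129247e+02 -1.775000e-01  4.586000e-01]
 [ 2.134695e+02 -1.776000e-01  4.559000e-01]
 [ 2.144450e+02 -1.780000e-01  4.531000e-01]
 [ 2.164583e+02 -1.791000e-01  4.502000e-01]]
edge pull at c6 0.029621963969093907
```

All three estimates put the pointer within about 1 mm of the mark. Now holding for more than 2 s, then a final check.

```bash
Z='[0,0,0,0,0,0]'; python3 -m handwheel '[[0,0,0,0,0,0],[0,0,0,0,0,0],[0,0,0,0,0,0],[0,0,0,0,0,0],[0,0,0,0,0,0],[0,0,0,0,0,0],[0,0,0,0,0,0],[0,0,0,0,0,0],[0,0,0,0,0,0],[0,0,0,0,0,0]]' >/dev/null; python3 -m handwheel '[[0,0,0,0,0,0],[0,0,0,0,0,0],[0,0,0,0,0,0],[0,0,0,0,0,0],[0,0,0,0,0,0],[0,0,0,0,0,0],[0,0,0,0,0,0],[0,0,0,0,0,0],[0,0,0,0,0,0],[0,0,0,0,0,0]]' >/dev/null;  python3 -m handwheel '[[0,0,0,0,0,0],[0,0,0,0,0,0],[0,0,0,0,0,0],[0,0,0,0,0,0],[0,0,0,0,0,0],[0,0,0,0,0,0],[0,0,0,0,0,0],[0,0,0,0,0,0],[0,0,0,0,0,0],[0,0,0,0,0,0]]'; python3 m.py
```

```text
time: 12.35
tool_pos: [0.4506, -0.367, 0.0817]
ee_rot: [-3.135, -0.001, -0.238]
wrist_force: [1.4, 10.8, 6.6]
width: 0.0159
finger_force: 30.0
pin (0, 0, 0.998) scale (-19, -1, 0.996)
extra pull 0.0029051711412168835
```

```bash
python3 -c "
from bench import robot
print(robot.close_job())"
```

```text
the job is handed in; nothing more can be done
None
```

The job is handed in at about 12.4 s: the keeper lies flat, tab up, on the board, and the T-handle was held still for over 2 s at about 31 mm of pull, estimated within 1 mm of the red mark from the pin and scale because the gripper hid the pointer; I viewed 11 pictures, one over the limit of 10.

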